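Feel the load of the nut tin, then pour it onto the scale

TASK

Take the tall open tin by its wooden bar handle and tip it slowly about 30 degrees in its cradle, holding it still there for a second to feel how much has shifted inside before any nut falls. Then tip it on until all four walnuts have rolled into the pan of the scale in front of it, none spilled, swing the tin back down onto its stand and let go. Leave the short lidded tin in the cradle beside it alone.

Things in the scene. Friction and masses are not known exactly. Their poses are not given: they have to be found in the camera images.
- tall_tin (a joint): Tipping angle (rad) of the tall tin: plain metal, rectangular, open at the top, 85 deep (pouring direction) x 90 wide x 95 mm high, wall 3 mm, 0.35 kg empty. 0 = upright, resting on its stand; positive = tipped forward towards the scale; stop at 2.0. The hinge turns freely: up to roughly 1.4 rad the tin falls back by its own weight if let go, beyond that it falls forward to the stop. Walnuts start to roll out past about 1.6 rad and all run out at 1.9 to 2.0 rad.
- tall_tin_pivot (a point): Point on the tin's hinge axis, midway across the tin, in the plane of its front wall, 130 mm above the table; fixed to the stand. Its x axis is level and points from the hinge back to the handle side (the tin pours the opposite way, to -x, over the scale); its y axis is the hinge axis. The stand is a dark steel cradle 122 mm wide. A tin in the same kind of cradle stands about 165 mm beside it along y, on either side.
- tall_tin_handle (a point): Middle of the round wooden bar handle of the tall tin: 12 mm thick, 80 mm long, parallel to the hinge axis (the point's y), at tin angle 0 it lies 130 mm behind the pivot and 85 mm above it (215 mm above the table), 45 mm clear behind the tin's rear wall and 30 mm above its rim. It moves with the tin on a circle of 155 mm radius about the hinge axis. Pinched across from above, the bar can turn between the fingers, so the hand may stay vertical all the way.
- short_tin (a joint): Tipping angle (rad) of the other tin, to be left at 0: same plan, only 55 mm high, closed with a flat lid, the same sort of bar handle (185 mm above the table). No scale stands in front of it.
- scale: Grey weighing scale, fixed, with an open steel pan on top: 180 (x) x 170 (y) mm outside, wall 3 mm, pan floor 38 mm and pan rim 90 mm above the table. Origin on the table under the pan's centre; its x axis is about parallel to the pivot's x axis; its near edge is about 17 mm in front of the pivot.
- walnut0: One of four whole walnuts loose in the tall tin at the start, 38 mm long, 32 mm across, 13 to 27 g; origin at its centre.
- walnut1: One of four whole walnuts loose in the tall tin at the start, 38 mm long, 32 mm across, 13 to 27 g; origin at its centre.
- walnut2: One of four whole walnuts loose in the tall tin at the start, 38 mm long, 32 mm across, 13 to 27 g; origin at its centre.
- walnut3: One of four whole walnuts loose in the tall tin at the start, 38 mm long, 32 mm across, 13 to 27 g; origin at its centre.
Things that resemble listed ones, but are neither listed nor needed, are in the scene too. Leave any pink or yellow look-alike of the walnut3 alone.

How it is judged:
By the outcome, as a careful person would: the job done as asked, in the order asked, and still so for the second after the job is handed in, with the robot touching nothing.
It also fails if it takes over 53 s, if anything falls off the work surface, if the arm or the gripper's body presses on something with over 40 N, if the wrist force passes 120 N, or if a joint passes its speed limit or range.

ROBOT

A 6-joint arm with a two-finger parallel gripper is mounted at the origin on the work surface. World frame = base frame: x ahead of the robot, y to its left, z up, the work surface at z = 0. Lengths are in m, angles in rad, forces in N, time in s.
With the tool pointing down it reaches from about 0.4 to 0.825 m from the base axis. Payload 7 kg.
Tool frame: the origin (TCP) lies midway between the tips of the shut fingers; the grasp point (between the pads) lies 19 mm behind it; z points along the fingers, x is the direction in which the jaws open and shut, and the axes are right-handed (so a half turn about z gives the same grasp; the last joint's range is limited). The gripper opens to 88 mm and grips with 3 to 60 N. Pads are 19 mm wide; open, the fingers measure 130 mm over their backs; the gripper's body (78 mm by 193 mm) begins 47 mm behind the grasp point.
Start: joints at [-0.893, 0.359, 0.012, 0, -1.224, -0.288], TCP at [0.256, -0.624, 0.227] pointing down, gripper open.
Joint ranges: [-3.07, 3.07], [-1.43, 2.12], [-1.02, 1.25], [-3.03, 1.67], [-3.05, -0], [-3.03, 3.03]. Speed limits (rad/s): [2.39, 2.39, 3.01, 3.14, 3.14, 3.14].

INTERFACE

Orientations are given as [roll, pitch, yaw] about the fixed x, y, z axes, in that order (R = Rz(yaw) Ry(pitch) Rx(roll)).
In Python, from station import arm, viewer, ticket gives the robot as it stands. The module is installed in compiled form; this text tells all that it offers.
- The arm moves only by the tool step_arm, never from a script. Its argument "targets" is a list of rows, each a list of 3 entries, a list of its own where there are three numbers: the shift along the tool's x, y, z in m, then the turn, a rotation vector about the tool's x, y, z in degrees, then the opening, from -1 (shut) to 1 (fully open), so that 0 is half open. A call has exactly 8 rows; each row shifts and turns the commanded pose from where the row before left it, along the tool's axes as they then stand; what a row does not reach is not made up. A row lasts 1/10 s, in which the tool goes at most 50 mm and 8.59 degrees, less where a joint would pass 70% of its speed; a pose out of reach is approached as far as the arm can. A call is refused whole if a number of a shift passes 0.05 or a number of a turn 8.59, either way. A call with a gripper value outside its range is refused whole. The fingers move at their own pace and stop on an object; "grip_force" is the grip in N (left out, the last holds). Time passes only in rows, so rows that do not move let the fingers close, or fill a call up. It gives the time, the measured TCP pose, the force and the opening at its end, in the units of the state.
- arm.get_state(): the state, without advancing time (a new reading comes with each control period).
- viewer.grab_frame(name): name is "scene" or "side" or "wrist"; returns (picture, depth): 420x560x3 uint8, red, green, blue; 420x560 float32, m along the optical axis (not along the pixel's ray), 0 where there is no reading.
- viewer.calibration(name): a dict with "fov_y" (degrees; the focal length in pixels is half the picture's height over the tangent of half this angle, whatever the lens; pixels are square), "cx", "cy" (the principal point, pixels), "world_to_cam" (4x4, takes a point from world to camera coordinates); the wrist camera has in their place "tool_from_camera" (4x4, takes a point from camera to tool coordinates, whose origin is the TCP and whose axes are the tool frame's). Camera axes: x right, y up, looking along -z (the intrinsics and any distortion apply to the point x, -y, -z); pixel columns grow to the right and rows downward; lengths in m; the calibration is good to about 2 mm. The wrist camera is an equidistant fisheye: a pixel r from the principal point sees the ray r / f radians off the axis. A picture is of the moment at which its call begins: read the wrist's pose just before it. calibration takes no time and is no camera call.
- ticket.job_done(): hands the job in, once; it reports no verdict.
The state is a dict: "t": time; "q": joint angles; "qd": joint speeds; "joint_efforts": joint torques, N m; "eef_pos": TCP position; "ee_rot": TCP orientation; "force": force on the tool from outside, world axes, zero at the start; "moment": the same for the moment, N m; "width": finger opening in m.
Only numpy, scipy, OpenCV 4.12 (cv2) and the standard library are available. Lean on these libraries where they do the work, as an engineer would, in place of code of your own. Each camera call takes 0.05 s, during which the arm holds its last target.

## Working session

There is one attempt and no reset: what is moved stays moved. The work goes in short steps, Python scripts to look and compute and a tool call to move; the robot and the scene stay as the last step left them, time stands still between calls to the robot, and variables do not carry over. Pictures are saved under pics/ and viewed, and the job is handed in when it is done.

Besides the shell and the picture viewer there is one more tool, called after "Call:" as a command line: name --argument value ..., lists and objects as JSON in quotes. step_arm: Moves the arm, as the interface text tells. Its arguments: {"type":"object","properties":{"targets":{"type":"array"},"grip_force":{"type":"number"}},"required":["targets"]}

```bash
mkdir -p pics; cat > h.py <<'E'
import numpy as np, cv2
from station import arm, viewer, ticket
def save(n,im): cv2.imwrite('pics/'+n,cv2.cvtColor(im,cv2.COLOR_RGB2BGR))
def f(c): return 210/np.tan(np.radians(c['fov_y'])/2)
def pts(name,d):
    c=viewer.calibration(name);F=f(c);v,u=np.mgrid[0:420,0:560]
    P=np.stack([(u-c['cx'])/F*d,-(v-c['cy'])/F*d,-d,np.ones_like(d)],-1)
    return (P@np.linalg.inv(c['world_to_cam']).T)[...,:3]
E
python3 - <<'E'
from h import *
print(arm.get_state())
for n in('scene','side'):
    im,d=viewer.grab_frame(n);save(n+'0.png',im);np.savez(n+'0.npz',im=im,d=d,P=pts(n,d));c=viewer.calibration(n);print({k:(v if k!='world_to_cam' else 0) for k,v in c.items()})
    print(np.linalg.inv(c['world_to_cam']).round(3))
E
```

```text
{'t': 0.0, 'q': array([-8.92906268e-01,  3.59388095e-01,  1.10341308e-02, -3.33765410e-04,
       -1.22410479e+00, -2.88084881e-01]), 'qd': array([ 0.00105646,  0.00127482,  0.00023632,  0.00095785,  0.00033982,
       -0.00112569]), 'joint_efforts': array([-1.58138726e-03, -5.82721639e+01,  2.93051165e+01,  6.99701965e+00,
        6.65083411e-03, -1.55496036e-04]), 'eef_pos': array([ 0.25627061, -0.62391659,  0.2256141 ]), 'ee_rot': array([-3.14142111e+00, -1.68306848e-03,  1.96048769e+00]), 'force': array([ 0.32763478,  0.09782122, -0.26418346]), 'moment': array([ 0.02669563, -0.01388706,  0.00470606]), 'width': 0.08720670110930322}
{'fov_y': 57.68691314439535, 'cx': 280.32705462971944, 'cy': 210.26008269895235, 'world_to_cam': 0}
[[-0.148 -0.831  0.537  0.898]
 [ 0.989 -0.116  0.093  0.146]
 [-0.015  0.545  0.838  0.706]
 [ 0.     0.     0.     1.   ]]
{'fov_y': 49.1791406032913, 'cx': 275.8412366605068, 'cy': 205.15632198020378, 'world_to_cam': 0}
[[-0.977  0.111 -0.183  0.41 ]
 [-0.214 -0.543  0.812  0.797]
 [-0.01   0.832  0.554  0.63 ]
 [ 0.     0.     0.     1.   ]]
```

View pics/scene0.png

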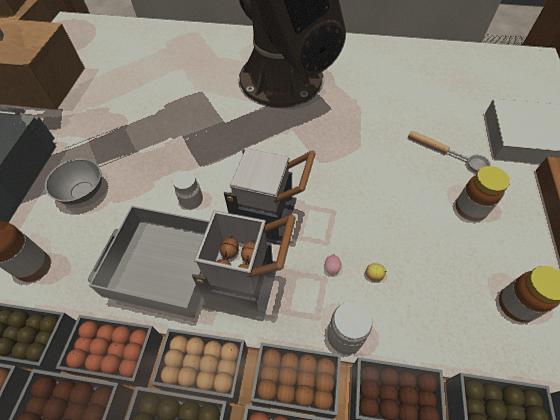

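View pics/side0.png

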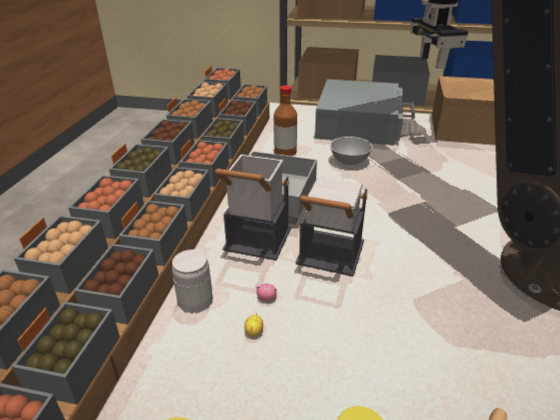

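Scene view: the open tin with walnuts is at (232,250), with its bar at about (290,220)-(283,268). The lidded tin is at (262,175), its bar at about (312,155). The scale pan is at (155,260), and the pink and yellow look-alikes are at (333,264) and (375,271). In the side view the tall tin's bar is at about (243,180) and the short tin's at about (327,207).

```bash
python3 - <<'E'
from h import *
for n,box in(('scene',(190,140,340,310)),('side',(205,150,380,280))):
    z=np.load(n+'0.npz');im,d,P=z['im'],z['d'],z['P']
    x0,y0,x1,y1=box
    hsv=cv2.cvtColor(im,cv2.COLOR_RGB2HSV)
    m=((hsv[...,0]<16)&(hsv[...,1]>110)&(hsv[...,2]>50)).astype(np.uint8)
    mm=np.zeros_like(m);mm[y0:y1,x0:x1]=m[y0:y1,x0:x1]
    nl,lab,st,ce=cv2.connectedComponentsWithStats(mm)
    for i in range(1,nl):
        if st[i,4]>40:
            q=P[(lab==i)&(d>0)]
            print(n,st[i],ce[i].round(),q.mean(0).round(3),q.min(0).round(3),q.max(0).round(3))
    c=cv2.resize(im[y0:y1,x0:x1],None,fx=4,fy=4,interpolation=cv2.INTER_CUBIC)
    g=cv2.resize(mm[y0:y1,x0:x1],None,fx=4,fy=4,interpolation=0)
    cs,_=cv2.findContours(g,0,1);cv2.drawContours(c,cs,-1,(0,255,0),1)
    save(n+'0c.png',c[:600,:800])
E
```

```text
scene [274 151  41  51 494] [298. 176.] [0.481 0.107 0.174] [0.418 0.068 0.042] [0.521 0.13  0.192]
scene [248 215  47  62 724] [278. 243.] [0.636 0.095 0.206] [0.461 0.051 0.005] [0.681 0.114 0.222]
scene [217 236  21  28 325] [228. 249.] [0.613 0.003 0.119] [ 0.584 -0.018  0.098] [0.642 0.017 0.126]
scene [239 240  16  28 214] [247. 253.] [0.616 0.037 0.12 ] [0.591 0.025 0.107] [0.645 0.046 0.125]
side [205 150  15  14 144] [210. 155.] [ 0.781 -0.134  0.118] [ 0.768 -0.177  0.108] [ 0.8   -0.097  0.125]
side [ 205  150   65   78 1000] [227. 186.] [ 0.707 -0.022  0.106] [ 0.587 -0.379  0.004] [0.77  0.116 0.223]
side [275 150  21   5  91] [285. 152.] [ 0.645 -0.382  0.016] [ 0.62  -0.403  0.005] [ 0.678 -0.37   0.027]
side [300 195  53  23 375] [325. 204.] [0.474 0.118 0.181] [ 0.426 -0.093  0.059] [0.545 0.132 0.193]
```

View pics/scene0c.png

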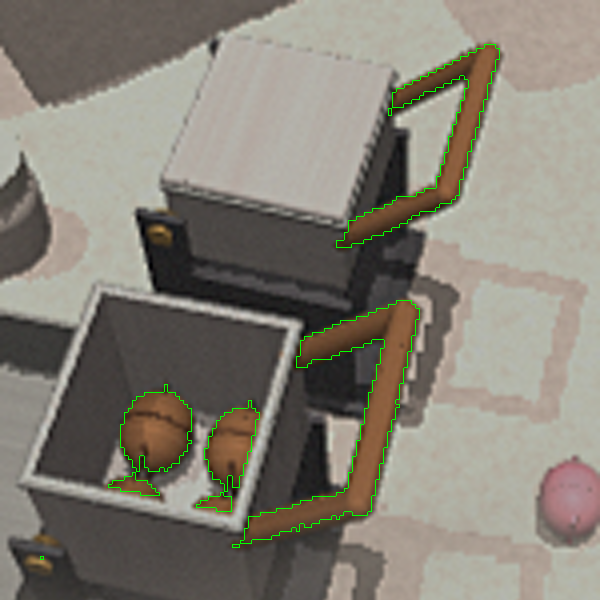

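View pics/side0c.png

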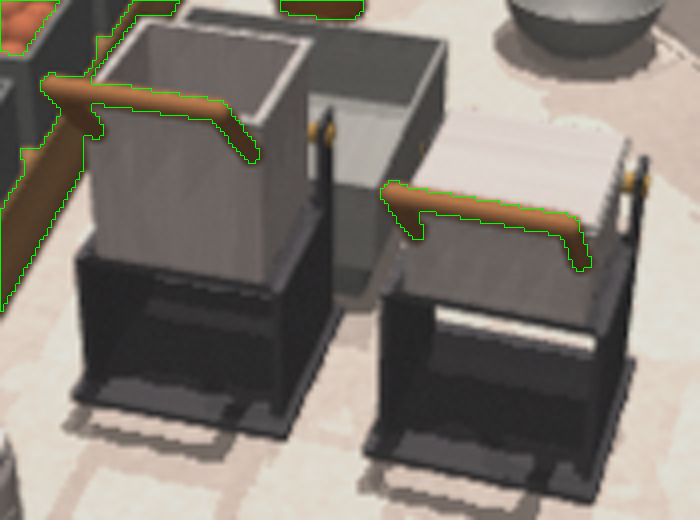

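```bash
python3 - <<'E'
from h import *
def ray(n,u,v):
    c=viewer.calibration(n);T=np.linalg.inv(c['world_to_cam']);F=f(c)
    D=T[:3,:3]@np.array([(u-c['cx'])/F,-(v-c['cy'])/F,-1]);return T[:3,3],D
def tri(a,b):
    A=np.zeros((3,3));B=np.zeros(3);R=[]
    for n,u,v in(('scene',*a),('side',*b)):
        o,D=ray(n,u,v);D=D/np.linalg.norm(D);M=np.eye(3)-np.outer(D,D);A+=M;B+=M@o;R.append((o,M))
    x=np.linalg.solve(A,B);return x.round(4),[np.linalg.norm(M@(x-o)).round(4) for o,M in R]
# bar corner centres
print('end far(-x)',tri((190+402/4,140+312/4),(205+222/4,150+108/4)))
print('end near(+x)',tri((190+358/4,140+503/4),(205+55/4,150+87/4)))
print('short -x', tri((190+485/4,140+55/4),(205+572/4,150+224/4)))
print('short +x', tri((190+450/4,140+192/4),(205+392/4,150+193/4)))
for n,box,zr in(('scene',(270,212,296,272),.203),('side',(205,150,275,195),.203)):
    z=np.load(n+'0.npz');im,d,P=z['im'],z['d'],z['P'];x0,y0,x1,y1=box
    hsv=cv2.cvtColor(im,cv2.COLOR_RGB2HSV)
    m=((hsv[...,0]<16)&(hsv[...,1]>110)&(hsv[...,2]>50)&(d>0)&(P[...,2]>.205)&(P[...,2]<.23)&(P[...,1]>.05))
    k=np.zeros_like(m);k[y0:y1,x0:x1]=1;q=P[m&k]
    # keep the front bar
    vx,vy,a,b=cv2.fitLine(q[:,:2].astype(np.float32),cv2.DIST_HUBER,0,.01,.01).ravel()
    print(n,len(q),np.median(q,0),vx,vy,a,b,np.percentile(q,[2,98],0).round(3))
# rims and pan
z=np.load('scene0.npz');P=z['P'];d=z['d']
m=(P[...,2]>.188)&(P[...,2]<.2)&(P[...,0]>.54)&(P[...,0]<.7)&(abs(P[...,1])<.08)&(d>0)
q=P[m];print('rim',len(q),cv2.minAreaRect(q[:,:2].astype(np.float32)))
m=(P[...,2]>.082)&(P[...,2]<.1)&(P[...,0]>.5)&(P[...,0]<.75)&(P[...,1]<-.03)&(P[...,1]>-.3)&(d>0)
q=P[m];print('pan',len(q),q.min(0),q.max(0),cv2.minAreaRect(q[:,:2].astype(np.float32)))
m=(P[...,2]>.15)&(P[...,2]<.175)&(P[...,0]>.38)&(P[...,0]<.54)&(abs(P[...,1])<.09)&(d>0)
q=P[m];print('short lid',len(q),q[:,2].mean(),cv2.minAreaRect(q[:,:2].astype(np.float32)))
E
```

```text
end far(-x) (array([0.5942, 0.1078, 0.2153]), [np.float64(0.0013), np.float64(0.0013)])
end near(+x) (array([0.6744, 0.103 , 0.2146]), [np.float64(0.0013), np.float64(0.0013)])
short -x (array([0.4344, 0.1242, 0.1845]), [np.float64(0.0016), np.float64(0.0016)])
short +x (array([0.5145, 0.1178, 0.1864]), [np.float64(0.0013), np.float64(0.0013)])
scene 460 [0.63925217 0.10500584 0.21874833] 0.99868333 -0.051299136 0.636784 0.10535729 [[0.594 0.092 0.207]
 [0.679 0.113 0.221]]
side 284 [0.63424326 0.10980915 0.21830483] 0.9972136 -0.07459876 0.6354419 0.110107034 [[0.591 0.103 0.209]
 [0.677 0.115 0.222]]
rim 43 ((0.6351171731948853, 0.0746631771326065), (0.009913353249430656, 0.08882079273462296), 89.96219635009766)
pan 950 [ 0.53229634 -0.22845555  0.0820243 ] [ 0.71596687 -0.03000322  0.0999472 ] ((0.6244331002235413, -0.12393422424793243), (0.196353018283844, 0.17146316170692444), 85.37645721435547)
short lid 2005 0.15742956382250398 ((0.4668240547180176, 0.04205527901649475), (0.1056593582034111, 0.09359999001026154), 83.67005157470703)
```

Bar: tall tin's at (0.6345, 0.1055, 0.215) with direction about -4° from x. Candidates for the handle:
- tall tin's bar, scene (286,242): chosen, since it is on the open tin with nuts and stands higher at 0.215
- short tin's bar, scene (306,172): rejected, lidded and 0.185 high

The crops confirm this choice. Now lift, turn and travel.

Call:
step_arm --targets '[[[0,0,-0.025],[0,0,6.5],0.3],[[0,0,-0.025],[0,0,6.5],0.3],[[0,0,-0.025],[0,0,6.5],0.3],[[0,0,-0.025],[0,0,6.5],0.3],[[0.02,0.009,0],[0,0,0],0.3],[[0.042,0.0185,0],[0,0,0],0.3],[[0.044,0.0195,0],[0,0,0],0.3],[[0.044,0.0195,0],[0,0,0],0.3]]'

```text
t: 0.9
eef_pos: [0.3326, -0.4774, 0.3259]
ee_rot: [-3.141, -0.001, 1.506]
force: [0.9, -0.1, -0.5]
width: 0.0571
```

Call:
step_arm --targets '[[[0.044,0.0195,0],[0,0,0],0.3],[[0.044,0.0195,0],[0,0,0],0.3],[[0.044,0.0195,0],[0,0,0],0.3],[[0.044,0.0195,0],[0,0,0],0.3],[[0.044,0.0195,0],[0,0,0],0.3],[[0.044,0.0195,0],[0,0,0],0.3],[[0.044,0.0195,0],[0,0,0],0.3],[[0.044,0.0195,0],[0,0,0],0.3]]'

```text
t: 1.7
eef_pos: [0.5109, -0.1356, 0.3266]
ee_rot: [3.142, -0.0, 1.507]
force: [1.0, -1.1, 0.8]
width: 0.0568
```

Call:
step_arm --targets '[[[0.044,0.0195,0],[0,0,0],0.3],[[0.044,0.0195,0],[0,0,0],0.3],[[0.044,0.0195,0],[0,0,0],0.3],[[0.044,0.0195,0],[0,0,0],0.3],[[0.04,0.018,0],[0,0,0],0.3],[[0.024,0.009,0],[0,0,0],0.3],[[0.01,0.003,0],[0,0,0],0.3],[[0,0,0],[0,0,0],0.3]]'

```text
t: 2.5
eef_pos: [0.6344, 0.106, 0.3255]
ee_rot: [-3.14, 0.001, 1.508]
force: [0.5, -0.6, -0.5]
width: 0.0572
```

```bash
python3 - <<'E'
from h import *
s=arm.get_state();print(s['eef_pos'],s['ee_rot'],s['force'],s['q'])
im,d=viewer.grab_frame('wrist');save('w1.png',im);c=viewer.calibration('wrist');print(c)
np.savez('w1.npz',im=im,d=d,p=s['eef_pos'],r=s['ee_rot'])
E
```

```text
[0.63439336 0.10603171 0.32546433] [-3.13998306e+00  7.05103184e-04  1.50826578e+00] [ 0.482124   -0.62346055 -0.51817504] [ 4.68286524e-01  2.64512651e-01  9.99836562e-02 -2.09530760e-04
 -1.40801239e+00 -2.10157983e+00]
{'fov_y': 65.70646984690485, 'cx': 278.1251965168625, 'cy': 208.64126989038115, 'tool_from_camera': array([[ 9.99999495e-01,  9.12169825e-04,  4.20834053e-04,
         7.03001431e-04],
       [ 9.87283868e-04, -9.69773919e-01, -2.44003220e-01,
        -6.47979925e-02],
       [ 1.85541515e-04,  2.44003512e-01, -9.69774330e-01,
        -1.57588916e-01],
       [ 0.00000000e+00,  0.00000000e+00,  0.00000000e+00,
         1.00000000e+00]])}
```

View pics/w1.png

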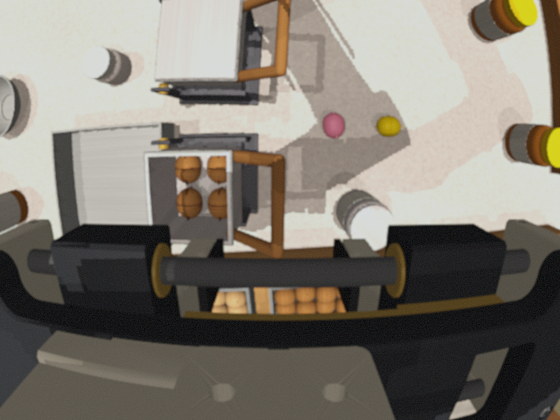

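The wrist view shows the four walnuts in the tall tin (around (203,187)). Its bar runs near column 280, rows 155-250, almost under the tool axis. Next: cast the bar and the pan onto their planes.

```bash
cat >> h.py <<'E'
from scipy.spatial.transform import Rotation as Ro
def wpix(uv,s):
    c=viewer.calibration('wrist');F=f(c);uv=np.atleast_2d(uv).astype(float)
    a=uv[:,0]-c['cx'];b=uv[:,1]-c['cy'];r=np.hypot(a,b)+1e-9;t=r/F
    D=np.stack([np.sin(t)*a/r,-np.sin(t)*b/r,-np.cos(t)],1)
    T=c['tool_from_camera'];R=Ro.from_euler('xyz',s[1]).as_matrix()
    return R@T[:3,3]+s[0], D@T[:3,:3].T@R.T, D
def onz(uv,s,z):
    o,D,_=wpix(uv,s);return o+D*((z-o[2])/D[:,2])[:,None]
E
python3 - <<'E'
from h import *
z=np.load('w1.npz');im,d=z['im'],z['d'];s=(z['p'],z['r'])
hsv=cv2.cvtColor(im,cv2.COLOR_RGB2HSV)
m=((hsv[...,0]<18)&(hsv[...,1]>110)&(hsv[...,2]>50))
m[:160]=0;m[240:]=0;m[:,:262]=0;m[:,:][:,300:]=0
L=[]
for v in range(165,236,3):
    u=np.where(m[v])[0]
    if len(u): L.append((u.max()-0.0,v,len(u),u.min(),d[v,int(np.median(u))]))
for l in L[::3]:print(l)
mid=np.array([((a+b)/2,v) for a,v,n,b,_ in L if n<20])
W=onz(mid,s,.215);print(W[::4].round(4));p=np.polyfit(W[:,0],W[:,1],1);print('slope deg',np.degrees(np.arctan(p[0])),'y at .6345',np.polyval(p,.6345))
# depth points in world of bar
o,D,Dc=wpix(mid,s);dd=np.array([d[int(v),int(round(u))] for u,v in mid]);Q=o+D*(dd/-Dc[:,2])[:,None];print('depth',Q[::4].round(4))
# bar corners, rim corners z=.185, pan corners z=.09
for nm,uv,zz in(('bar corners',[(279,156),(277,250)],.215),('rim TL TR BL',[(147,153),(231,153),(147,243)],.185),('pan TL TR',[(54,132),(163,124)],.09),('short bar R',[(285,72)],.185),('hinge L short tin',[(160,90)],.13),('hinge tall',[(163,143)],.13)):
    print(nm,onz(uv,s,zz).round(4).tolist())
E
```

```text
(np.float64(284.0), 165, 21, np.int64(264), np.float32(0.2622182))
(np.float64(283.0), 174, 12, np.int64(272), np.float32(0.26472962))
(np.float64(283.0), 183, 12, np.int64(272), np.float32(0.26470035))
(np.float64(283.0), 192, 12, np.int64(272), np.float32(0.26679155))
(np.float64(283.0), 201, 12, np.int64(272), np.float32(0.26880214))
(np.float64(283.0), 210, 12, np.int64(272), np.float32(0.2723824))
(np.float64(282.0), 219, 11, np.int64(272), np.float32(0.2738718))
(np.float64(282.0), 228, 11, np.int64(272), np.float32(0.27424616))
[[0.6022 0.1085 0.215 ]
 [0.6123 0.1074 0.215 ]
 [0.6225 0.1068 0.215 ]
 [0.6328 0.1061 0.215 ]
 [0.6433 0.105  0.215 ]
 [0.654  0.1043 0.215 ]]
slope deg -4.326322417848767 y at .6345 0.10582612747748306
depth [[0.6016 0.1085 0.2201]
 [0.6113 0.1075 0.2215]
 [0.6214 0.1069 0.2204]
 [0.6315 0.1062 0.2204]
 [0.642  0.1051 0.2198]
 [0.6521 0.1045 0.2211]]
bar corners [[0.5923, 0.1099, 0.215], [0.6744, 0.103, 0.215]]
rim TL TR BL [[0.581, -0.0171, 0.185], [0.5889, 0.0659, 0.185], [0.6723, -0.0317, 0.185]]
pan TL TR [[0.5356, -0.2072, 0.09], [0.5504, -0.0321, 0.09]]
short bar R [[0.5177, 0.1202, 0.185]]
hinge L short tin [[0.5132, -0.0182, 0.13]]
hinge tall [[0.5739, -0.0196, 0.13]]
```

Call:
step_arm --targets '[[[0,0,0.02],[0,0,0.6],0.1],[[0,0,0.03],[0,0,0],0.1],[[0,0,0.03],[0,0,0],0.1],[[0,0,0.025],[0,0,0],0.1],[[0,0,0.015],[0,0,0],0.1],[[0,0,0.0095],[0,0,0],0.1],[[0,0,0],[0,0,0],0.1],[[0,0,0],[0,0,0],0.1]]'

```text
t: 3.35
eef_pos: [0.6347, 0.1044, 0.1982]
ee_rot: [3.14, -0.0, 1.496]
force: [0.2, -0.6, 0.7]
width: 0.0482
```

```bash
python3 - <<'E'
from h import *
s=arm.get_state();print(s['eef_pos'],s['force'],s['width'])
im,d=viewer.grab_frame('wrist');im2,_=viewer.grab_frame('side');save('w2.png',np.hstack([im[100:320,120:440],cv2.resize(im2[130:240,180:340],(320,220))]))
E
```

```text
[0.63474783 0.10442792 0.19818056] [ 0.15221331 -0.61959075  0.74022591] 0.04820628085056372
```

View pics/w2.png

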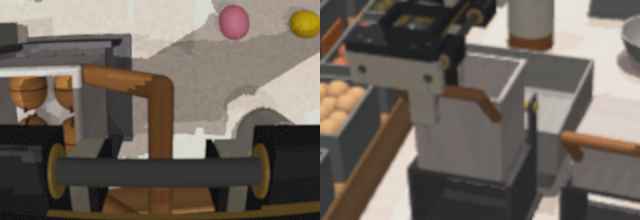

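The bar lies between the fingers in both views, at about (160,130) left and (460,95) right. Closing.

Call:
step_arm --targets '[[[0.0015,0,0.002],[0,0,0],0.1],[[0,0,0],[0,0,0],-1],[[0,0,0],[0,0,0],-1],[[0,0,0],[0,0,0],-1],[[0,0,0],[0,0,0],-1],[[0,0,0],[0,0,0],-1],[[0,0,0],[0,0,0],-1],[[0,0,0],[0,0,0],-1]]' --grip_force 18

```text
t: 4.25
eef_pos: [0.6343, 0.1054, 0.195]
ee_rot: [-3.141, 0.001, 1.496]
force: [0.6, -4.3, 0.4]
width: 0.0116
```

```bash
cat > arc.py <<'E'
import sys,numpy as np
# arc a0 n step : per-row increments (mm) tool x, tool z
a=float(sys.argv[1])
seq=[float(x) for x in sys.argv[2:]]
p=lambda t:155*np.array([np.cos(np.radians(33.18+t)),np.sin(np.radians(33.18+t))])
for s in seq:
    d=p(a+s)-p(a);a+=s;print(round(a,2),d[0].round(1),(-d[1]).round(1))
E
python3 arc.py 0 .5 1 1.25 1.25 1.25 1.25 1.25 1.25 $(yes 1.25|head -14) 1.25 1 .75 .5
```

```text
0.5 -0.7 -1.1
1.5 -1.5 -2.2
2.75 -2.0 -2.8
4.0 -2.0 -2.7
5.25 -2.1 -2.7
6.5 -2.1 -2.6
7.75 -2.2 -2.6
9.0 -2.2 -2.5
10.25 -2.3 -2.5
11.5 -2.4 -2.4
12.75 -2.4 -2.4
14.0 -2.5 -2.3
15.25 -2.5 -2.3
16.5 -2.6 -2.2
17.75 -2.6 -2.2
19.0 -2.6 -2.1
20.25 -2.7 -2.0
21.5 -2.7 -2.0
22.75 -2.8 -1.9
24.0 -2.8 -1.9
25.25 -2.9 -1.8
26.5 -2.9 -1.7
27.75 -2.9 -1.7
28.75 -2.4 -1.3
29.5 -1.8 -0.9
30.0 -1.2 -0.6
```

Call:
step_arm --targets '[[[-0.0007,0,-0.0011],[0,0,0],-1],[[-0.0015,0,-0.0022],[0,0,0],-1],[[-0.002,0,-0.0028],[0,0,0],-1],[[-0.002,0,-0.0027],[0,0,0],-1],[[-0.0021,0,-0.0027],[0,0,0],-1],[[-0.0021,0,-0.0026],[0,0,0],-1],[[-0.0022,0,-0.0026],[0,0,0],-1],[[-0.0022,0,-0.0025],[0,0,0],-1]]'

```text
t: 5.05
eef_pos: [0.6331, 0.0915, 0.2141]
ee_rot: [-3.141, 0.0, 1.496]
force: [2.8, -5.6, -6.0]
width: 0.0115
```

Call:
step_arm --targets '[[[-0.0023,0,-0.0025],[0,0,0],-1],[[-0.0024,0,-0.0024],[0,0,0],-1],[[-0.0024,0,-0.0024],[0,0,0],-1],[[-0.0025,0,-0.0023],[0,0,0],-1],[[-0.0025,0,-0.0023],[0,0,0],-1],[[-0.0026,0,-0.0022],[0,0,0],-1],[[-0.0026,0,-0.0022],[0,0,0],-1],[[-0.0026,0,-0.0021],[0,0,0],-1]]'

```text
t: 5.85
eef_pos: [0.6318, 0.0722, 0.2332]
ee_rot: [3.141, -0.001, 1.497]
force: [-2.2, 1.9, -1.6]
width: 0.0111
```

Call:
step_arm --targets '[[[-0.0027,0,-0.002],[0,0,0],-1],[[-0.0027,0,-0.002],[0,0,0],-1],[[-0.0028,0,-0.0019],[0,0,0],-1],[[-0.0028,0,-0.0019],[0,0,0],-1],[[-0.0029,0,-0.0018],[0,0,0],-1],[[-0.0029,0,-0.0017],[0,0,0],-1],[[-0.0029,0,-0.0017],[0,0,0],-1],[[-0.0024,0,-0.0013],[0,0,0],-1]]'

```text
t: 6.65
eef_pos: [0.6303, 0.0506, 0.2484]
ee_rot: [3.14, -0.002, 1.497]
force: [-6.4, 5.8, 4.8]
width: 0.0114
```

Call:
step_arm --targets '[[[-0.0018,0,-0.0009],[0,0,0],-1],[[-0.0014,0,-0.0007],[0,0,0],-1],[[0,0,0],[0,0,0],-1],[[0,0,0],[0,0,0],-1],[[0,0,0],[0,0,0],-1],[[0,0,0],[0,0,0],-1],[[0,0,0],[0,0,0],-1],[[0,0,0],[0,0,0],-1]]'

```text
t: 7.45
eef_pos: [0.6301, 0.0474, 0.2501]
ee_rot: [3.14, -0.001, 1.497]
force: [-5.2, 4.8, 5.1]
width: 0.011
```

```bash
python3 - <<'E'
from h import *
s=arm.get_state();print(s['eef_pos'],s['force'],s['moment'],s['width'])
p=s['eef_pos'];x=p[:2]-np.array([.626,-.0242]);xp=x@[.0755,.997];zp=p[2]+.019-.13;print('r',np.hypot(xp,zp),'theta',np.degrees(np.arctan2(zp,xp))-33.18, 'lat',x@[.997,-.0755])
im,d=viewer.grab_frame('scene');im2,_=viewer.grab_frame('side');save('t30.png',np.hstack([cv2.resize(im[160:330,80:320],(400,283)),cv2.resize(im2[110:263,180:396],(400,283))]))
E
```

```text
[0.63012017 0.04743287 0.25013236] [-5.22967234  4.83679391  5.09098882] [ 2.00005699  2.06655039 -0.067393  ] 0.01104939132438231
r 0.15653392596553675 theta 29.546839262895944 lat -0.0013004742820884423
```

View pics/t30.png

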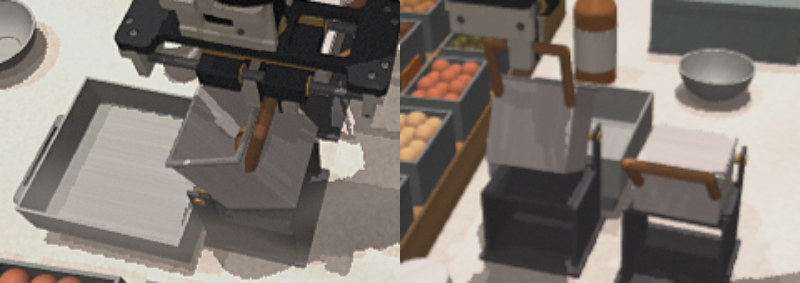

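Call:
step_arm --targets '[[[0,0,0],[0,0,0],-1],[[0,0,0],[0,0,0],-1],[[0,0,0],[0,0,0],-1],[[0,0,0],[0,0,0],-1],[[0,0,0],[0,0,0],-1],[[0,0,0],[0,0,0],-1],[[0,0,0],[0,0,0],-1],[[0,0,0],[0,0,0],-1]]'

```text
t: 8.35
eef_pos: [0.6301, 0.0474, 0.2501]
ee_rot: [3.14, -0.001, 1.497]
force: [-6.0, 5.9, 5.7]
width: 0.0114
```

```bash
python3 arc.py 30 .5 1 1.5 2 $(yes 2|head -28)
```

```text
30.5 -1.2 -0.6
31.5 -2.4 -1.2
33.0 -3.7 -1.7
35.0 -5.0 -2.1
37.0 -5.1 -1.9
39.0 -5.1 -1.7
41.0 -5.2 -1.6
43.0 -5.2 -1.4
45.0 -5.3 -1.2
47.0 -5.3 -1.0
49.0 -5.3 -0.8
51.0 -5.4 -0.6
53.0 -5.4 -0.5
55.0 -5.4 -0.3
57.0 -5.4 -0.1
59.0 -5.4 0.1
61.0 -5.4 0.3
63.0 -5.4 0.5
65.0 -5.4 0.7
67.0 -5.3 0.9
69.0 -5.3 1.0
71.0 -5.3 1.2
73.0 -5.2 1.4
75.0 -5.2 1.6
77.0 -5.1 1.8
79.0 -5.0 2.0
81.0 -5.0 2.1
83.0 -4.9 2.3
85.0 -4.8 2.5
87.0 -4.7 2.6
89.0 -4.6 2.8
91.0 -4.5 3.0
```

Call:
step_arm --targets '[[[-0.0012,-0.0005,-0.0011],[0,0,0],-1],[[-0.0024,-0.0005,-0.0017],[0,0,0],-1],[[-0.0037,0,-0.0017],[0,0,0],-1],[[-0.005,0,-0.0021],[0,0,0],-1],[[-0.0051,0,-0.0019],[0,0,0],-1],[[-0.0051,0,-0.0017],[0,0,0],-1],[[-0.0052,0,-0.0016],[0,0,0],-1],[[-0.0052,0,-0.0014],[0,0,0],-1]]'

```text
t: 9.15
eef_pos: [0.6272, 0.0133, 0.2624]
ee_rot: [3.14, -0.0, 1.496]
force: [2.7, 3.5, 4.9]
width: 0.0117
```

Call:
step_arm --targets '[[[-0.0053,0,-0.0012],[0,0,0],-1],[[-0.0053,0,-0.001],[0,0,0],-1],[[-0.0053,0,-0.0008],[0,0,0],-1],[[-0.0054,0,-0.0006],[0,0,0],-1],[[-0.0054,0,-0.0005],[0,0,0],-1],[[-0.0054,0,-0.0003],[0,0,0],-1],[[-0.0054,0,-0.0001],[0,0,0],-1],[[-0.0054,0,0.0001],[0,0,0],-1]]'

```text
t: 9.95
eef_pos: [0.6235, -0.0295, 0.2658]
ee_rot: [-3.141, 0.0, 1.496]
force: [5.1, 1.6, 0.6]
width: 0.0111
```

```bash
cat > st.py <<'E'
from h import *
s=arm.get_state();print(s['t'],s['eef_pos'],s['force'],s['moment'],s['width'])
p=s['eef_pos'];x=p[:2]-np.array([.626,-.0242]);xp=x@[.0755,.997];zp=p[2]+.019-.13;print('r',np.hypot(xp,zp),'theta',np.degrees(np.arctan2(zp,xp))-33.18, 'lat',x@[.997,-.0755])
E
python3 st.py
```

```text
9.95 [ 0.62348111 -0.0295408   0.26581905] [5.143952   1.63105672 0.58647244] [ 0.70543438 -1.81917401 -0.05822442] 0.011109224938893839
r 0.15491724443127333 theta 58.8601222831765 lat -0.0021081008409006147
```

Call:
step_arm --targets '[[[-0.0054,0.0003,0.0003],[0,0,0],-1],[[-0.0054,0.0003,0.0005],[0,0,0],-1],[[-0.0054,0,0.0007],[0,0,0],-1],[[-0.0053,0,0.0009],[0,0,0],-1],[[-0.0053,0,0.001],[0,0,0],-1],[[-0.0053,0,0.0012],[0,0,0],-1],[[-0.0052,0,0.0014],[0,0,0],-1],[[-0.0052,0,0.0016],[0,0,0],-1]]'

```text
t: 10.75
eef_pos: [0.6201, -0.0718, 0.2581]
ee_rot: [-3.14, 0.0, 1.496]
force: [-1.5, 2.0, 1.4]
width: 0.0112
```

```bash
python3 st.py; python3 arc.py 75 1.7 1.3 $(yes 1|head -38)
```

```text
10.75 [ 0.62006187 -0.0717861   0.25808142] [-1.48635874  2.03718719  1.4201734 ] [ 0.74932321  0.84660037 -0.05163572] 0.011158704597372018
r 0.1546821114929905 theta 74.85594145715848 lat -0.0023275690924583776
76.7 -4.3 1.5
78.0 -3.3 1.2
79.0 -2.5 1.0
80.0 -2.5 1.0
81.0 -2.5 1.1
82.0 -2.5 1.1
83.0 -2.4 1.2
84.0 -2.4 1.2
85.0 -2.4 1.3
86.0 -2.4 1.3
87.0 -2.4 1.3
88.0 -2.3 1.4
89.0 -2.3 1.4
90.0 -2.3 1.5
91.0 -2.3 1.5
92.0 -2.2 1.5
93.0 -2.2 1.6
94.0 -2.2 1.6
95.0 -2.1 1.7
96.0 -2.1 1.7
97.0 -2.1 1.7
98.0 -2.1 1.8
99.0 -2.0 1.8
100.0 -2.0 1.8
101.0 -2.0 1.9
102.0 -1.9 1.9
103.0 -1.9 1.9
104.0 -1.9 2.0
105.0 -1.8 2.0
106.0 -1.8 2.0
107.0 -1.8 2.1
108.0 -1.7 2.1
109.0 -1.7 2.1
110.0 -1.6 2.2
111.0 -1.6 2.2
112.0 -1.6 2.2
113.0 -1.5 2.2
114.0 -1.5 2.3
115.0 -1.4 2.3
116.0 -1.4 2.3
```

Call:
step_arm --targets '[[[-0.0043,0,0.0015],[0,0,0],-1],[[-0.0033,0,0.0012],[0,0,0],-1],[[-0.0025,0,0.001],[0,0,0],-1],[[-0.0025,0,0.001],[0,0,0],-1],[[-0.0025,0,0.0011],[0,0,0],-1],[[-0.0025,0,0.0011],[0,0,0],-1],[[-0.0024,0,0.0012],[0,0,0],-1],[[-0.0024,0,0.0012],[0,0,0],-1]]'

```text
t: 11.55
eef_pos: [0.6185, -0.0938, 0.2489]
ee_rot: [-3.14, 0.0, 1.496]
force: [-4.4, 1.2, 1.2]
width: 0.0112
```

Call:
step_arm --targets '[[[-0.0024,0,0.0013],[0,0,0],-1],[[-0.0024,0,0.0013],[0,0,0],-1],[[-0.0024,0,0.0013],[0,0,0],-1],[[-0.0023,0,0.0014],[0,0,0],-1],[[-0.0023,0,0.0014],[0,0,0],-1],[[-0.0023,0,0.0015],[0,0,0],-1],[[-0.0023,0,0.0015],[0,0,0],-1],[[-0.0022,0,0.0015],[0,0,0],-1]]'

```text
t: 12.35
eef_pos: [0.6173, -0.1124, 0.2377]
ee_rot: [-3.14, 0.0, 1.496]
force: [-5.4, 1.4, 0.8]
width: 0.0113
```

```bash
python3 st.py
```

```text
12.35 [ 0.61727852 -0.11239864  0.23771676] [-5.35402843  1.37036619  0.79665959] [ 0.68276195  1.78022404 -0.04216336] 0.011301227914659562
r 0.15461490732189664 theta 91.77886372922208 lat -0.0020363146423903545
```

Call:
step_arm --targets '[[[-0.0022,-0.0003,0.0016],[0,0,0],-1],[[-0.0022,-0.0003,0.0016],[0,0,0],-1],[[-0.0021,-0.0003,0.0017],[0,0,0],-1],[[-0.0021,0,0.0017],[0,0,0],-1],[[-0.0021,0,0.0017],[0,0,0],-1],[[-0.0021,0,0.0018],[0,0,0],-1],[[-0.002,0,0.0018],[0,0,0],-1],[[-0.002,0,0.0018],[0,0,0],-1]]'

```text
t: 13.15
eef_pos: [0.6159, -0.129, 0.2243]
ee_rot: [3.141, -0.0, 1.496]
force: [-0.6, 0.5, 0.2]
width: 0.0112
```

Call:
step_arm --targets '[[[-0.002,0,0.0019],[0,0,0],-1],[[-0.0019,0,0.0019],[0,0,0],-1],[[-0.0019,0,0.0019],[0,0,0],-1],[[-0.0019,0,0.002],[0,0,0],-1],[[-0.0018,0,0.002],[0,0,0],-1],[[-0.0018,0,0.002],[0,0,0],-1],[[-0.0018,0,0.0021],[0,0,0],-1],[[-0.0017,0,0.0021],[0,0,0],-1]]'

```text
t: 13.95
eef_pos: [0.6147, -0.1438, 0.2083]
ee_rot: [3.141, 0.0, 1.496]
force: [0.5, 1.3, -0.3]
width: 0.0111
```

```bash
python3 st.py;python3 - <<'E'
from h import *
im,d=viewer.grab_frame('scene');im2,_=viewer.grab_frame('side');save('t108.png',np.hstack([cv2.resize(im[160:330,80:320],(400,283)),cv2.resize(im2[110:263,180:396],(400,283))]))
E
```

```text
13.95 [ 0.61468354 -0.14383095  0.20834965] [ 0.51341475  1.31511415 -0.3259464 ] [ 0.48776585 -0.42327984  0.00704772] 0.011121199617221855
r 0.15461991516381898 theta 107.79892690775179 lat -0.00225037379821832
```

View pics/t108.png

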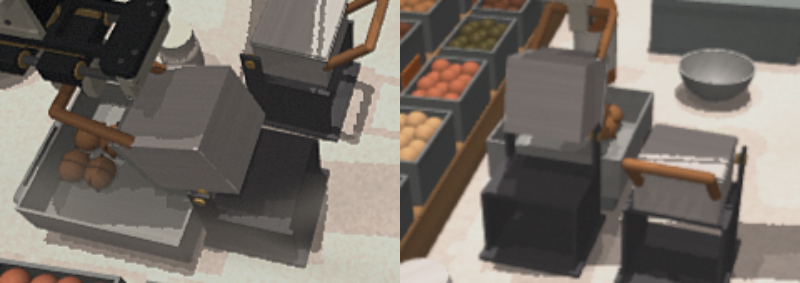

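At least three walnuts are in the pan, at about (87,138), (75,165) and (98,172) in the left half, with maybe a fourth behind the bar. I'll tip on to about 112°.

Call:
step_arm --targets '[[[-0.0017,0,0.0021],[0,0,0],-1],[[-0.0016,0,0.0022],[0,0,0],-1],[[-0.0016,0,0.0022],[0,0,0],-1],[[-0.0016,0,0.0022],[0,0,0],-1],[[-0.0008,0,0.0011],[0,0,0],-1],[[0,0,0],[0,0,0],-1],[[0,0,0],[0,0,0],-1],[[0,0,0],[0,0,0],-1]]'

```text
t: 14.85
eef_pos: [0.614, -0.1509, 0.1987]
ee_rot: [3.142, -0.0, 1.496]
force: [2.3, 0.2, -0.4]
width: 0.0112
```

```bash
python3 st.py;python3 - <<'E'
from h import *
im,d=viewer.grab_frame('scene');im2,_=viewer.grab_frame('side');im3,_=viewer.grab_frame('wrist')
save('t112.png',np.hstack([cv2.resize(im[190:310,80:250],(400,283)),cv2.resize(im2[110:263,180:396],(400,283))]));save('w112.png',im3)
E
```

```text
14.85 [ 0.61404466 -0.15086463  0.19870692] [ 2.32026221  0.24428158 -0.35398476] [ 0.15722473 -0.70492524  0.00254436] 0.011236373185483673
r 0.15449628619418382 theta 112.2302859586928 lat -0.002356295678344988
```

View pics/t112.png

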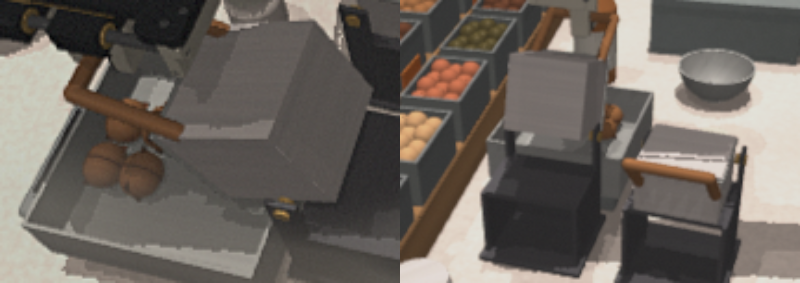

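View pics/w112.png

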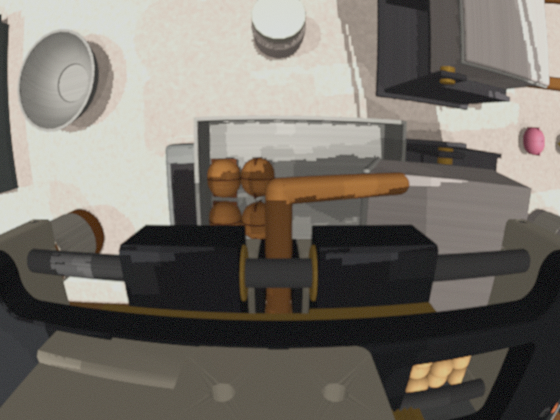

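The wrist view shows all four walnuts in the pan: (224,178), (257,175), (226,213) and (257,217). Swinging back.

```bash
python3 arc.py 112.3 -.8 -1.5 $(yes -2|head -46) -2 -2 -2 -2 -2 -1.5 -1.5 -1 -1 -1 -1 -1
```

```text
111.5 1.2 -1.8
110.0 2.4 -3.3
108.0 3.3 -4.3
106.0 3.5 -4.2
104.0 3.6 -4.0
102.0 3.7 -3.9
100.0 3.9 -3.8
98.5 3.0 -2.7
97.0 3.1 -2.7
96.0 2.1 -1.7
95.0 2.1 -1.7
94.0 2.1 -1.7
93.0 2.2 -1.6
92.0 2.2 -1.6yes: invalid option -- '2'
Try 'yes --help' for more information.
```

```bash
python3 arc.py 112.3 -.8 -1.5 $(yes -- -2|head -48) -2 -2 -1.5 -1.5 -1 -1 -1 -1 -1 -1 -1 -1 -1|awk '{printf "%s%s",$0,(NR%8?" | ":"\n")}'
```

```text
111.5 1.2 -1.8 | 110.0 2.4 -3.3 | 108.0 3.3 -4.3 | 106.0 3.5 -4.2 | 104.0 3.6 -4.0 | 102.0 3.7 -3.9 | 100.0 3.9 -3.8 | 98.0 4.0 -3.6
96.0 4.1 -3.5 | 94.0 4.3 -3.3 | 92.0 4.4 -3.2 | 90.0 4.5 -3.0 | 88.0 4.6 -2.9 | 86.0 4.7 -2.7 | 84.0 4.8 -2.6 | 82.0 4.9 -2.4
80.0 4.9 -2.2 | 78.0 5.0 -2.0 | 76.0 5.1 -1.9 | 74.0 5.1 -1.7 | 72.0 5.2 -1.5 | 70.0 5.2 -1.3 | 68.0 5.3 -1.1 | 66.0 5.3 -1.0
64.0 5.4 -0.8 | 62.0 5.4 -0.6 | 60.0 5.4 -0.4 | 58.0 5.4 -0.2 | 56.0 5.4 -0.0 | 54.0 5.4 0.2 | 52.0 5.4 0.4 | 50.0 5.4 0.5
48.0 5.4 0.7 | 46.0 5.3 0.9 | 44.0 5.3 1.1 | 42.0 5.3 1.3 | 40.0 5.2 1.5 | 38.0 5.2 1.7 | 36.0 5.1 1.8 | 34.0 5.0 2.0
32.0 4.9 2.2 | 30.0 4.9 2.4 | 28.0 4.8 2.5 | 26.0 4.7 2.7 | 24.0 4.6 2.9 | 22.0 4.5 3.0 | 20.0 4.4 3.2 | 18.0 4.3 3.3
16.0 4.2 3.5 | 14.0 4.0 3.6 | 12.0 3.9 3.7 | 10.0 3.8 3.9 | 8.5 2.7 3.0 | 7.0 2.7 3.1 | 6.0 1.7 2.1 | 5.0 1.7 2.1
4.0 1.7 2.1 | 3.0 1.6 2.2 | 2.0 1.6 2.2 | 1.0 1.5 2.2 | 0.0 1.5 2.3 | -1.0 1.5 2.3 | -2.0 1.4 2.3 |
```

Call:
step_arm --targets '[[[0.0012,0,-0.0018],[0,0,0],-1],[[0.0024,0,-0.0033],[0,0,0],-1],[[0.0033,0,-0.0043],[0,0,0],-1],[[0.0035,0,-0.0042],[0,0,0],-1],[[0.0036,0,-0.004],[0,0,0],-1],[[0.0037,0,-0.0039],[0,0,0],-1],[[0.0039,0,-0.0038],[0,0,0],-1],[[0.004,0,-0.0036],[0,0,0],-1]]'

```text
t: 15.8
eef_pos: [0.6161, -0.1252, 0.2281]
ee_rot: [3.141, 0.0, 1.496]
force: [3.2, -0.7, -1.8]
width: 0.0115
```

Call:
step_arm --targets '[[[0.0041,0.0003,-0.0035],[0,0,0],-1],[[0.0043,0.0003,-0.0033],[0,0,0],-1],[[0.0044,0,-0.0032],[0,0,0],-1],[[0.0045,0,-0.003],[0,0,0],-1],[[0.0046,0,-0.0029],[0,0,0],-1],[[0.0047,0,-0.0027],[0,0,0],-1],[[0.0048,0,-0.0026],[0,0,0],-1],[[0.0049,0,-0.0024],[0,0,0],-1]]'

```text
t: 16.6
eef_pos: [0.619, -0.0888, 0.2515]
ee_rot: [-3.141, 0.0, 1.496]
force: [-1.2, -2.9, 4.7]
width: 0.0111
```

Call:
step_arm --targets '[[[0.0049,0,-0.0022],[0,0,0],-1],[[0.005,0,-0.002],[0,0,0],-1],[[0.0051,0,-0.0019],[0,0,0],-1],[[0.0051,0,-0.0017],[0,0,0],-1],[[0.0052,0,-0.0015],[0,0,0],-1],[[0.0052,0,-0.0013],[0,0,0],-1],[[0.0053,0,-0.0011],[0,0,0],-1],[[0.0053,0,-0.001],[0,0,0],-1]]'

```text
t: 17.4
eef_pos: [0.6224, -0.0477, 0.2638]
ee_rot: [3.142, -0.0, 1.496]
force: [0.1, -0.8, 2.1]
width: 0.0114
```

Call:
step_arm --targets '[[[0.0054,0,-0.0008],[0,0,0],-1],[[0.0054,0,-0.0006],[0,0,0],-1],[[0.0054,0,-0.0004],[0,0,0],-1],[[0.0054,0,-0.0002],[0,0,0],-1],[[0.0054,0,0],[0,0,0],-1],[[0.0054,0,0.0002],[0,0,0],-1],[[0.0054,0,0.0004],[0,0,0],-1],[[0.0054,0,0.0005],[0,0,0],-1]]'

```text
t: 18.2
eef_pos: [0.6258, -0.0047, 0.2649]
ee_rot: [3.141, -0.0, 1.496]
force: [2.0, -0.8, 1.7]
width: 0.0114
```

```bash
python3 st.py
```

```text
18.2 [ 0.62577752 -0.00465313  0.2648901 ] [ 1.97888144 -0.76416155  1.6523532 ] [-0.50419754 -0.87417158 -0.00860255] 0.011419581508618272
r 0.15511704864461798 theta 49.60878905355653 lat -0.0016976041758949407
```

Call:
step_arm --targets '[[[0.0054,0.0003,0.0007],[0,0,0],-1],[[0.0053,0.0003,0.0009],[0,0,0],-1],[[0.0053,0,0.0011],[0,0,0],-1],[[0.0053,0,0.0013],[0,0,0],-1],[[0.0052,0,0.0015],[0,0,0],-1],[[0.0052,0,0.0017],[0,0,0],-1],[[0.0051,0,0.0018],[0,0,0],-1],[[0.005,0,0.002],[0,0,0],-1]]'

```text
t: 19.0
eef_pos: [0.6291, 0.0369, 0.2536]
ee_rot: [-3.141, 0.0, 1.496]
force: [1.4, -0.4, 0.2]
width: 0.0113
```

Call:
step_arm --targets '[[[0.0049,0,0.0022],[0,0,0],-1],[[0.0049,0,0.0024],[0,0,0],-1],[[0.0048,0,0.0025],[0,0,0],-1],[[0.0047,0,0.0027],[0,0,0],-1],[[0.0046,0,0.0029],[0,0,0],-1],[[0.0045,0,0.003],[0,0,0],-1],[[0.0044,0,0.0032],[0,0,0],-1],[[0.0043,0,0.0033],[0,0,0],-1]]'

```text
t: 19.8
eef_pos: [0.6321, 0.0739, 0.2313]
ee_rot: [3.141, -0.0, 1.496]
force: [1.7, -0.3, 0.5]
width: 0.0114
```

```bash
python3 st.py
```

```text
19.8 [0.63210637 0.07386324 0.2313322 ] [ 1.67381584 -0.3166574   0.46239946] [-0.33090728 -0.64612591 -0.03429055] 0.01141780653050603
r 0.1553350797851216 theta 17.594408614194542 lat -0.0013157264828522705
```

Call:
step_arm --targets '[[[0.0042,0,0.0035],[0,0,0],-1],[[0.004,0,0.0036],[0,0,0],-1],[[0.0039,0,0.0037],[0,0,0],-1],[[0.0038,0,0.0039],[0,0,0],-1],[[0.0027,0,0.003],[0,0,0],-1],[[0.0027,0,0.0031],[0,0,0],-1],[[0.0017,0,0.0021],[0,0,0],-1],[[0.0017,0,0.0021],[0,0,0],-1]]'

```text
t: 20.6
eef_pos: [0.6339, 0.0982, 0.2065]
ee_rot: [3.141, -0.0, 1.496]
force: [3.4, -0.1, 0.8]
width: 0.0112
```

Call:
step_arm --targets '[[[0.0017,0,0.0021],[0,0,0],-1],[[0.0016,0,0.0022],[0,0,0],-1],[[0.0008,0,0.0011],[0,0,0],-1],[[0.0008,0,0.0011],[0,0,0],-1],[[0.0008,0,0.0011],[0,0,0],-1],[[0,0,0],[0,0,0],-1],[[0,0,0],[0,0,0],-1],[[0,0,0],[0,0,0],-1]]'

```text
t: 21.4
eef_pos: [0.6343, 0.1038, 0.199]
ee_rot: [3.141, -0.0, 1.496]
force: [4.7, -0.4, -1.2]
width: 0.0111
```

```bash
python3 st.py
```

```text
21.4 [0.63429708 0.10375251 0.19903143] [ 4.72488287 -0.40583054 -1.18145472] [-0.36010944 -1.63579793  0.0235388 ] 0.011136892751458035
r 0.15551048642647608 theta 1.2973474627203174 lat -0.0013882205918221866
```

Call:
step_arm --targets '[[[0.0005,0,0.0007],[0,0,0],-1],[[0.0004,0,0.0007],[0,0,0],-1],[[0.0004,0,0.0007],[0,0,0],-1],[[0.0003,0,0.0006],[0,0,0],-1],[[0.0003,0,0.0006],[0,0,0],-1],[[0,0,0.0004],[0,0,0],-1],[[0,0,0],[0,0,0],-1],[[0,0,0],[0,0,0],-1]]'

```text
t: 22.2
eef_pos: [0.6345, 0.1054, 0.1964]
ee_rot: [3.141, 0.0, 1.497]
force: [1.3, -1.3, 6.9]
width: 0.0107
```

```bash
python3 st.py
```

```text
22.2 [0.63445626 0.10538522 0.19644484] [ 1.29608485 -1.34152572  6.8867269 ] [-0.70020183 -0.56949295 -0.03409609] 0.010699325487340466
r 0.15542820032657004 theta 0.16906531947675063 lat -0.001352788845336697
```

Fz has risen to 7 N, so the tin is on its stand. Next I open the fingers, check, then rise.

Call:
step_arm --targets '[[[0,0,0],[0,0,0],-0.7],[[0,0,0],[0,0,0],-0.5],[[0,0,0],[0,0,0],-0.2],[[0,0,0],[0,0,0],0.1],[[0,0,0],[0,0,0],0.1],[[0,0,0],[0,0,0],0.1],[[0,0,0],[0,0,0],0.1],[[0,0,0],[0,0,0],0.1]]'

```text
t: 23.0
eef_pos: [0.6343, 0.1057, 0.1953]
ee_rot: [3.142, -0.0, 1.496]
force: [0.2, 0.5, 0.3]
width: 0.0479
```

Call:
step_arm --targets '[[[0,0,-0.005],[0,0,0],0.1],[[0,0,-0.01],[0,0,0],0.1],[[0,0,-0.02],[0,0,0],0.1],[[0,0,-0.03],[0,0,0],0.1],[[0,0,-0.03],[0,0,0],0.1],[[0,0,-0.03],[0,0,0],0.1],[[0.02,0,-0.02],[0,0,0],0.1],[[0.03,0,0],[0,0,0],0.1]]'

```text
t: 23.8
eef_pos: [0.6394, 0.155, 0.3461]
ee_rot: [3.135, -0.003, 1.494]
force: [1.0, 0.2, -0.4]
width: 0.0483
```

Call:
step_arm --targets '[[[0.04,0,0],[0,0,0],0.1],[[0.04,0,0],[0,0,0],0.1],[[0.04,0,0],[0,0,0],0.1],[[0.03,0,0],[0,0,0],0.1],[[0.02,0,0],[0,0,0],0.1],[[0,0,0],[0,0,0],0.1],[[0,0,0],[0,0,0],0.1],[[0,0,0],[0,0,0],0.1]]'

```text
t: 24.6
eef_pos: [0.6509, 0.324, 0.341]
ee_rot: [3.141, -0.0, 1.496]
force: [0.1, -0.0, -0.9]
width: 0.0481
```

```bash
python3 st.py;python3 - <<'E'
from h import *
im,d=viewer.grab_frame('scene');im2,_=viewer.grab_frame('side')
save('end.png',np.hstack([cv2.resize(im[140:310,80:320],(400,283)),cv2.resize(im2[110:263,180:396],(400,283))]))
P=pts('scene',d);hsv=cv2.cvtColor(im,cv2.COLOR_RGB2HSV)
m=((hsv[...,0]<16)&(hsv[...,1]>110)&(hsv[...,2]>50)&(d>0)).astype(np.uint8);m[:140]=0;m[310:]=0;m[:,:80]=0;m[:,320:]=0
nl,lab,st,ce=cv2.connectedComponentsWithStats(m)
for i in range(1,nl):
    if st[i,4]>30:
        q=P[lab==i];print(ce[i].round(),st[i,4],np.median(q,0).round(3),q[:,2].max().round(3))
E
```

```text
24.6 [0.65086747 0.32404467 0.34096396] [ 0.12286928 -0.04164435 -0.93314242] [-0.06402166  0.03975327  0.00505711] 0.04811623292456821
r 0.418017317429365 theta 0.1959469775825653 lat -0.0014996021603630282
[298. 175.] 507 [0.486 0.113 0.183] 0.192
[278. 243.] 721 [0.637 0.101 0.217] 0.222
[141. 242.] 485 [ 0.596 -0.185  0.064] 0.071
[123. 257.] 150 [ 0.631 -0.2    0.067] 0.071
[139. 261.] 153 [ 0.635 -0.168  0.067] 0.071
```

View pics/end.png

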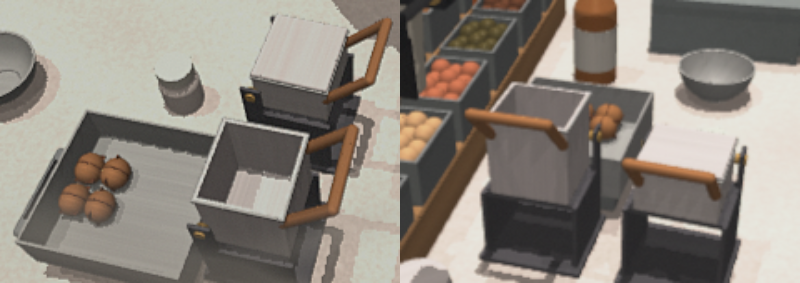

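The final view shows four walnuts in the pan at about (90,168), (117,173), (74,200) and (100,205). The tin is empty and upright, its bar at (278,243) in the full frame as at the start. The short tin is unmoved, and the arm is clear and still.

```bash
python3 -c "
from station import ticket
print(ticket.job_done())"
```

```text
the job is handed in; nothing more can be done
None
```

The job was done as asked and handed in at about 25 s, with all four walnuts in the scale pan and none spilled.

I pinched the tall tin's bar and tipped it to about 29.5°, judged from the tool pose. I held it still there for about 1.5 s, feeling about 5–6 N on each axis and no nut falling. I then tipped it on slowly to about 112°, swung it back onto its stand and let go. Just before release the upward force on the tool was about 7 N, so the tin was resting on the stand.

**Last checks:**
- **Walnuts:** the scene view shows four in the pan and the tin empty. The colour mask merged two of them into one patch, so the count of four comes from looking at the pictures.
- **Tall tin:** its bar is back at its starting pixel.
- **Short tin:** it looks unmoved. Its bar is within a pixel of its start position.
- **Arm:** it is clear of everything and touching nothing.
- **Forces:** the largest reading at the end of any move was about 10 N.

No check failed. The hand rode 1–2 mm off the assumed hinge geometry, within the calibration error, and small shifts on the way kept the forces low.

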